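# Set the fence slat of the glass-cutting jig and lock it

## Robot

A 6-joint arm with a two-finger parallel gripper is mounted at the origin on the work surface. World frame = base frame: x ahead of the robot, y to its left, z up, the work surface at z = 0. Lengths are in mm, angles in degrees, forces in N, time in s.
With the tool pointing down it reaches from about 350 to 875 mm from the base axis. Payload 15.5 kg.
Tool frame: the origin (TCP) lies at the very end of the fingers, on their centre line; the grasp point (between the pads) lies 19 mm behind it (r.hold_point_z is the y of the grasp point in the tool frame, in mm); y points along the fingers, z is the direction in which the jaws open and shut, and the axes are right-handed (so a half turn about y gives the same grasp; the last joint's range is limited). The gripper opens to 85 mm and grips with 20 to 120 N. Pads are 22 mm wide; open, the fingers measure 114 mm over their backs; the gripper's body (76 mm by 85 mm) begins 54 mm behind the grasp point. The pads swing forward as they close: fully open they stand 13 mm farther back than shut.
Start: joints at [-82.248, 28.281, 77.091, -0, 74.628, -5.472], TCP at [142.974, -608.428, 231.277] pointing down, gripper open.
Joint ranges: [-166.48, 166.48], [-47.26, 123.95], [12.59, 153.08], [-70.14, 250.14], [6.76, 159.57], [-176.63, 176.63]. Speed limits (degrees/s): [108.29, 108.29, 147.25, 172.46, 172.46, 172.46].

## Interface

Orientations are given as a 3x3 rotation matrix whose columns are the frame's x, y, z axes.
In Python, from bench import r gives the robot as it stands. Calls block until the motion is done:
- r.movep(position, orientation): joint-space move of the TCP to a pose.
- r.move_linear(position, vel=150, frame=None, threshold=None): straight line of the TCP; frame=None keeps the orientation; vel is the mean speed in mm/s. With threshold (N) it stops when the force on the tool has changed by that much, and returns True; else False.
- r.move_joints(angles): joint-space move.
- r.gripper_to(opening): opening from 0.0 (shut) to 1.0 (fully open); the grip force is fixed at half the most; returns when the fingers have stopped.
- r.pause(seconds).
- r.ik(position, orientation): joint angles nearest the present ones, or None.
- r.capture(name): name is "scene" or "side" or "wrist"; returns a dict with "img" (400x640x3 uint8, red, green, blue), "camera_matrix" (3x3 intrinsics, pixels), "rvec" (rotation vector, rad) and "tvec" (3), from world to camera coordinates, as OpenCV has them; the wrist camera has in their place "T_tool_cam" (4x4, takes a point from camera to tool coordinates, whose origin is the TCP and whose axes are the tool frame's). Camera axes: x right, y down, z forward; pixel columns grow to the right and rows downward; lengths in mm; the calibration is good to about 2 mm. A picture is of the moment at which its call begins: read the wrist's pose just before it. There is no depth.
A pose or a line that the arm cannot do raises r.MotionError and nothing moves.
- r.job_done(): hands the job in, once; it reports no verdict.
Trained networks look in a picture, given as the dict that the camera call returned (one of the last four; its "shot" number tells which), for a name from the list of things; names that differ only in an ending like _2 or _b are one class to them, and where a whole thing is asked for, a point or a joint stands for the part that bears it (a point fixed in the world has none). Each returns a list of dicts, best first, with "score" (0 to 1); they miss things now and then, are a little off and sometimes report something else, mostly with a low value. They report only what shows in the picture. A call takes as long as a camera call. They do not tell look-alikes from the thing itself.
- r.cut_out(thing, picture): "region" (400x640 bool, what is visible of it) and "bbox" ([left, top, right, bottom] in pixels, round what is visible of it).
- r.spot_point(thing, picture): "location" ([row, column] in pixels: a listed point, or the origin of a listed thing).
Readings, each from a call of its own:
- r.get_time_s(): time.
- r.get_joint_pos(): joint angles.
- r.get_joint_vel(): joint speeds.
- r.get_joint_torque(): joint torques, N m.
- r.get_tcp_pos(): TCP position.
- r.get_ee_rot(): TCP orientation.
- r.get_ft_force(): force on the tool from outside, world axes, zero at the start.
- r.get_torque(): the same for the moment, N m.
- r.get_opening(): opening from 0.0 (shut) to 1.0 (fully open).
Only numpy, scipy, OpenCV 4.12 (cv2) and the standard library are available. Lean on these libraries where they do the work, as an engineer would, in place of code of your own. Each camera call takes 0.05 s, during which the arm holds its last target.

## Task

Get the glass-cutting jig ready for scoring: with a fingertip, push the narrow wooden slat gently along its rails until it drops fully home into the locating notch, then swing the little metal keeper across over the end of the slat, as far as its stop, to lock it. Only push: do not grip, lift or pick up anything, and leave the wider board on the rails, the glass and everything else where they are.

Things in the scene. Friction and masses are not known exactly. Their poses are not given: they have to be found in the camera images.
- jig: Cutting jig fixed to the bench: plywood base 196 x 440 x 12 mm, two rails along its own y. Origin: underside centre, on the bench. Own x: across the rails, away from the robot, to the keeper's side. Rail tops: 46 mm above the bench, 50 to 76 mm either side of the centre line, 210 mm each way along y, ends open. Dark lips outside them, 76 to 92 mm from the centre line, tops at 58 mm, guide the boards.
- notch (a point): Centre of the notch floor, 39 mm above the bench, mid-jig. Both rails are cut 7 mm deep over 54 mm of their length (27 mm either side of this point). Between the rails is an open gap 99 mm wide, down to the base's top 12 mm above the bench, where a fingertip can reach below the boards.
- slat: Narrow loose wooden slat across both rails: 150 mm (own x) by 50 mm along the rails (own y), 18 mm thick, 0.08 to 0.17 kg. Origin: underside centre. Starts 100 to 150 mm from the notch, on either side. Sliding, its underside is at 46 mm; over the notch its leading edge dips, its trailing edge rises briefly, then it drops flat: underside 39, top 57 mm above the bench.
- handrest: The wider loose board (hand rest), same wood: 150 mm across the rails, 80 mm along them, 18 mm thick, on the rails on the other side of the notch. Origin: centre of its underside. It must stay where it is.
- keeper (a joint): Angle of the keeper, a bare-metal turn-button: 0 = closed at its stop, arm pointing to the jig's -x over the slat's end; 1.57 = open, arm pointing to the jig's +y above the lip. Starts at 1.57 to 1.9 (slightly outward). Stays where left; about 1.2 N at the peg moves it. It passes over a seated slat (3 mm clear), but is blocked by one not seated.
- peg_top (a point): Top centre of the upright peg on the keeper's arm, 98 mm above the bench, 43 mm from the pin. Peg 14 mm in diameter, from 74 to 98 mm. The arm is 14 mm wide, 60 to 74 mm above the bench, its end 50 mm from the pin.
- pin (a point): Vertical pin the keeper turns on, in the far lip, 84.5 mm along the jig's +x from its origin; this point is 60 mm above the bench, level with the arm's underside.
- glass_a: Dark red glass piece 34 x 55 x 4 mm lying on the jig's base between the rails, below the path of the slat. Origin: underside centre.
- glass_b: Green glass piece 45 x 30 x 4 mm lying on the jig's base between the rails. Origin: underside centre.
- glass_c: Dark red triangle of glass, 4 mm thick, about 70 mm a side, on the bench. Origin: underside centre.
- foil_roll: Roll of copper foil, 80 mm across, 24 mm tall, flat on the bench beyond the jig. Origin: underside centre.
- mug: White mug 80 mm across, 92 mm tall, on the bench. Origin: underside centre.
- flux: White squeeze bottle with green cap, 52 mm across, 130 mm tall. Origin: underside centre.
- screwdriver: Screwdriver lying on the bench.
- sponge: Yellow and green sponge 70 x 100 x 30 mm beyond the jig. Origin: underside centre.
Things that resemble listed ones, but are neither listed nor needed, are in the scene too. Leave any turquoise look-alike of the slat alone.

How it is judged:
By the outcome, as a careful person would: the job done as asked, in the order asked, and still so for the second after the job is handed in, with the robot touching nothing.
It also fails if it takes over 51 s, if anything falls off the work surface, if the arm or the gripper's body presses on something with over 40 N, if the wrist force passes 120 N, or if a joint passes its speed limit or range.

## Working session

There is one attempt and no reset: what is moved stays moved. The work goes in short steps, each a Python script; the robot and the scene stay as the last script left them, time stands still between calls to the robot, and variables do not carry over. Pictures are saved under pics/ and viewed, and the job is handed in when it is done.

```bash
ls; mkdir -p pics; python3 - <<'E'
from bench import r
import cv2
for n in ["scene","side","wrist"]:
    c=r.capture(n); cv2.imwrite(f"pics/{n}0.png",c["img"][:,:,::-1])
    if n!="wrist":
        for t in ["slat","handrest","jig","notch","keeper","peg_top","pin"]:
            try:
                s=r.spot_point(t,c); print(n,t,[(x["score"],x["location"]) for x in s[:3]])
            except Exception as e: print(t,e)
print(r.get_time_s(), r.get_tcp_pos(), r.get_ee_rot())
E
```

```text
pics
scene slat [(0.97, [184.2, 284.0]), (0.78, [159.5, 246.4]), (0.66, [223.8, 273.4])]
scene handrest [(0.87, [245.3, 360.4])]
scene jig [(0.66, [247.4, 320.6]), (0.52, [242.8, 356.9]), (0.52, [191.7, 192.1])]
scene notch [(0.88, [235.6, 321.3])]
keeper it knows: flux, foil_roll, glass, handrest, jig, mug, notch, peg_top, pin, screwdriver, slat, sponge
scene peg_top [(0.6, [252.6, 324.4])]
scene pin [(0.61, [255.4, 314.4])]
side slat [(0.88, [195.5, 380.6]), (0.8, [183.1, 301.1]), (0.77, [154.1, 419.4])]
side handrest [(0.9, [269.9, 276.1])]
side jig [(0.92, [241.4, 289.9])]
side notch [(0.97, [231.1, 286.9])]
keeper it knows: flux, foil_roll, glass, handrest, jig, mug, notch, peg_top, pin, screwdriver, slat, sponge
side peg_top [(0.65, [239.3, 288.6]), (0.46, [221.8, 243.3])]
side pin [(0.91, [223.0, 253.2])]
0.75 [ 142.96463782 -608.44018039  231.28284119] [[-9.73487059e-01 -1.13117486e-05  2.28742094e-01]
 [-2.28742094e-01 -1.14747571e-05 -9.73487059e-01]
 [ 1.36366008e-05 -1.00000000e+00  8.58305446e-06]]
```

View pics/scene0.png

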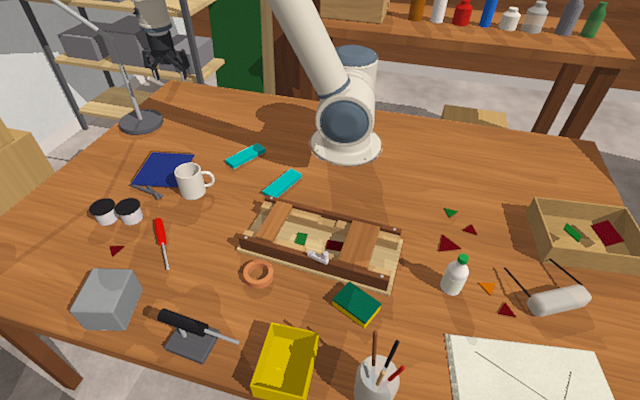

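View pics/side0.png

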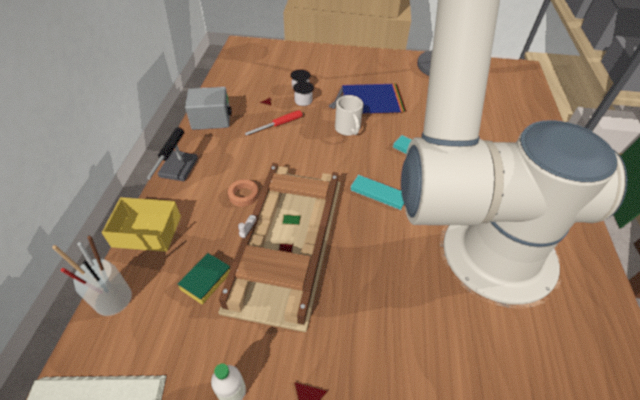

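View pics/wrist0.png

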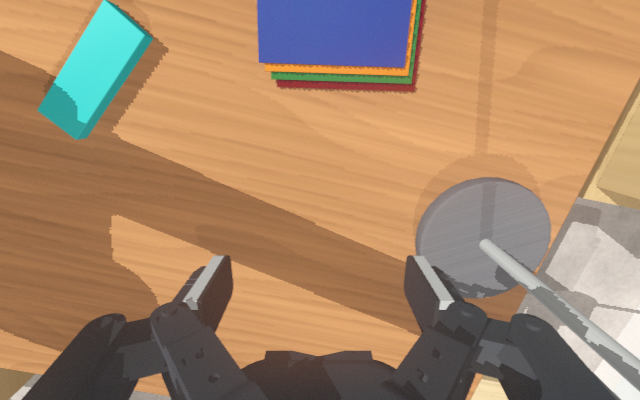

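```bash
cat > h.py <<'E'
import numpy as np, cv2
from bench import r
def ray(c,px,T=None):
    K=np.array(c["camera_matrix"],float); d=np.linalg.inv(K)@np.array([px[0],px[1],1.])
    if "rvec" in c:
        R,_=cv2.Rodrigues(np.array(c["rvec"],float)); t=np.array(c["tvec"],float).ravel()
        return -R.T@t, R.T@d
    M=T@np.array(c["T_tool_cam"]); return M[:3,3], M[:3,:3]@d
def at_z(c,px,z,T=None):
    o,d=ray(c,px,T); return o+d*(z-o[2])/d[2]
def proj(c,P,T=None):
    K=np.array(c["camera_matrix"],float); P=np.atleast_2d(P).astype(float)
    if "rvec" in c:
        return cv2.projectPoints(P,np.array(c["rvec"],float),np.array(c["tvec"],float),K,None)[0][:,0]
    M=np.linalg.inv(T@np.array(c["T_tool_cam"])); q=(M[:3,:3]@P.T).T+M[:3,3]; q=(K@q.T).T
    return q[:,:2]/q[:,2:]
def pose():
    T=np.eye(4); T[:3,:3]=r.get_ee_rot(); T[:3,3]=r.get_tcp_pos(); return T
E
python3 - <<'E'
from h import *
for n,pts in [("scene",dict(slat=(273.4,223.8,46),hand=(360.4,245.3,46),notch=(321.3,235.6,39),pin=(314.4,255.4,60),peg=(324.4,252.6,98))),
 ("side",dict(slat=(301.1,183.1,46),hand=(276.1,269.9,46),notch=(286.9,231.1,39),pin=(253.2,223,60),peg=(243.3,221.8,98)))]:
    c=r.capture(n)
    for k,(u,v,z) in pts.items(): print(n,k,at_z(c,(u,v),z).round(1))
    im=c["img"][:,:,::-1]
    cr=im[180:310,220:430] if n=="scene" else im[150:340,190:370]
    cv2.imwrite(f"pics/{n}_crop.png",cv2.resize(cr,None,fx=3,fy=3,interpolation=cv2.INTER_CUBIC))
E
```

```text
scene slat [ 519.5 -103.4   46. ]
scene hand [529.1 154.1  46. ]
scene notch [518.9  40.3  39. ]
scene pin [608.2  44.9  60. ]
scene peg [621.4  74.5  98. ]
side slat [ 514.  -118.8   46. ]
side hand [527.  152.3  46. ]
side notch [523.9  37.8  39. ]
side pin [605.   40.6  60. ]
side peg [617.4  68.2  98. ]
```

View pics/scene_crop.png

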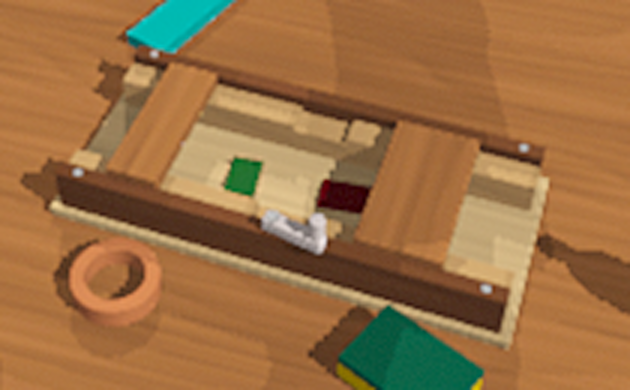

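View pics/side_crop.png

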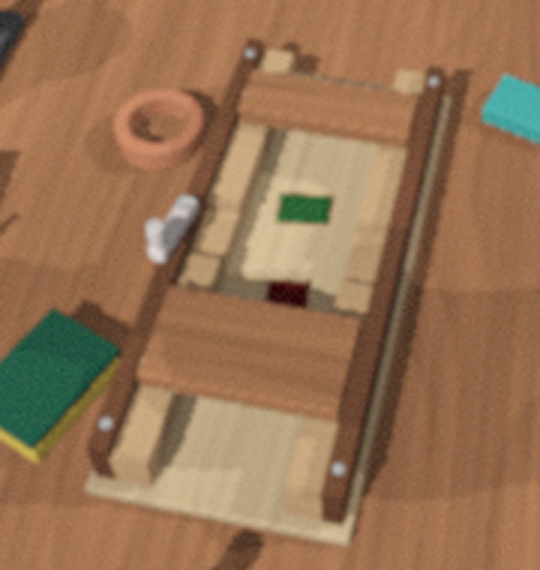

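```bash
python3 - <<'E'
from h import *
c=r.capture("wrist"); print(np.array(c["T_tool_cam"]).round(3), c["camera_matrix"])
R0=np.array([[0,0,1],[-1,0,0],[0,-1,0]],float)
T=np.array(c["T_tool_cam"]); 
print("cam offset world",R0@T[:3,3], R0@T[:3,2])
for p in [(521,20,330),(460,20,330),(470,20,380)]:
    print(p, r.ik(p,R0))
E
```

```text
[[-0.00000e+00  9.51000e-01  3.09000e-01 -7.93630e+01]
 [-1.00000e-03 -3.09000e-01  9.51000e-01 -1.42959e+02]
 [ 1.00000e+00 -0.00000e+00  1.00000e-03  3.69000e-01]
 [ 0.00000e+00  0.00000e+00  0.00000e+00  1.00000e+00]] [[299.00901529   0.         318.06365454]
 [  0.         299.00901529 199.35816585]
 [  0.           0.           1.        ]]
cam offset world [  0.36871156  79.36349128 142.95869534] [ 8.92207587e-04 -3.09473339e-01 -9.50907701e-01]
(521, 20, 330) [-4.36552299e+00  1.48318806e+01  8.28483612e+01 -2.54444375e-14
  8.23197583e+01 -4.36552299e+00]
(460, 20, 330) [-4.94784955e+00  9.36391312e+00  9.02030399e+01 -2.54444375e-14
  8.04330469e+01 -4.94784955e+00]
(470, 20, 380) [-4.84193609e+00  8.35921098e+00  8.37186134e+01 -2.54444375e-14
  8.79221756e+01 -4.84193609e+00]
```

```bash
python3 - <<'E'
from h import *
R0=np.array([[0,0,1],[-1,0,0],[0,-1,0]],float)
r.gripper_to(0.0)
r.movep([521,-10,330],R0)
T=pose(); c=r.capture("wrist"); print(r.get_time_s(),T[:3,3].round(1))
cv2.imwrite("pics/wrist1.png",c["img"][:,:,::-1])
import pickle; pickle.dump((c,T),open("w1.pkl","wb"))
for t,z in [("slat",46),("handrest",46),("notch",39),("peg_top",98),("pin",60),("jig",0)]:
    for s in r.spot_point(t,c)[:2]:
        v,u=s["location"]; print(t,round(s["score"],2),(round(u),round(v)),at_z(c,(u,v),z,T).round(1))
E
```

```text
4.25 [521.1 -10.6 329.9]
slat 0.94 (315, 219) [ 516.3 -103.5   46. ]
slat 0.74 (146, 322) [ 223.6 -294.    46. ]
handrest 0.68 (326, 35) [530.9 149.   46. ]
handrest 0.5 (320, 90) [523.6  83.3  46. ]
notch 0.8 (321, 121) [526.   42.8  39. ]
peg_top 0.61 (403, 96) [621.7  74.4  98. ]
pin 0.77 (384, 128) [610.9  34.   60. ]
jig 0.95 (322, 120) [527.8  41.2   0. ]
```

View pics/wrist1.png

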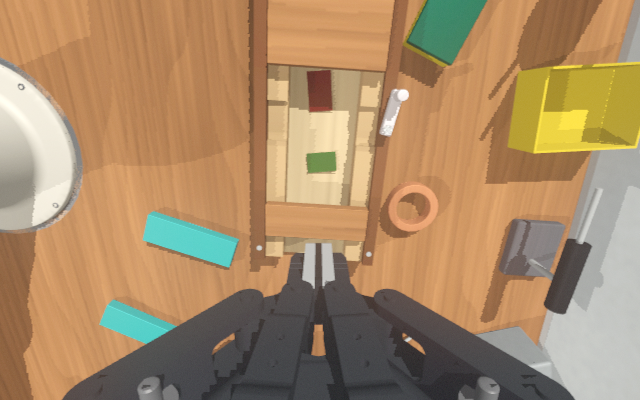

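```bash
python3 - <<'E'
import cv2
im=cv2.imread("pics/wrist1.png")[55:265,240:440]
im=cv2.resize(im,(800,840)[:2] and None,fx=3.9,fy=2.8,interpolation=cv2.INTER_CUBIC) if 0 else im
cv2.imwrite("pics/w1a.png",cv2.resize(im[:110],None,fx=4,fy=4,interpolation=cv2.INTER_CUBIC))
cv2.imwrite("pics/w1b.png",cv2.resize(im[110:],None,fx=4,fy=4,interpolation=cv2.INTER_CUBIC))
E
```

```text
(no output)
```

View pics/w1a.png

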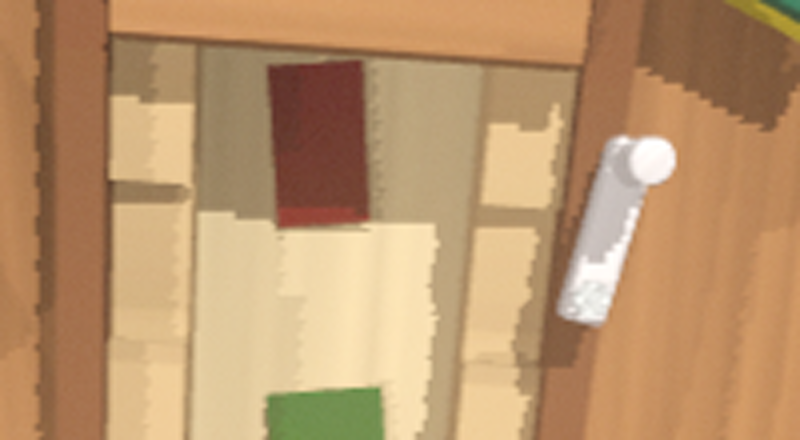

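View pics/w1b.png

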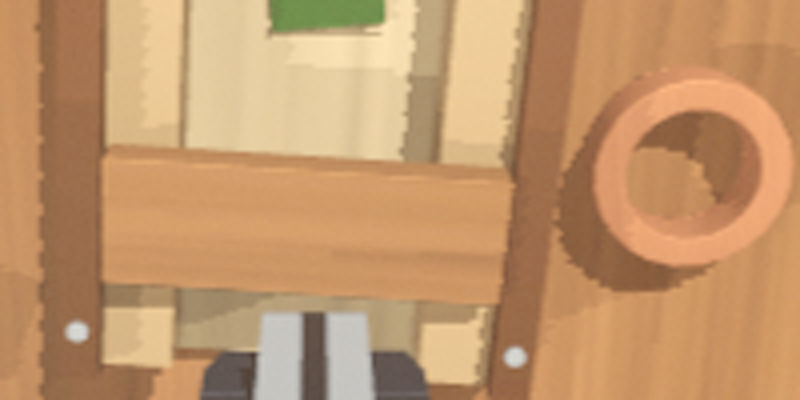

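```bash
python3 - <<'E'
from h import *
import pickle; c,T=pickle.load(open("w1.pkl","rb"))
A=lambda x,y:(240+x/4,55+y/4); B=lambda x,y:(240+x/4,165+y/4)
for n,p,z in [("scrL",B(77,331),58),("scrR",B(515,357),58),
 ("lipin L top",A(108,40),58),("lipin L bot",B(102,300),58),("lipin R top",A(585,50),58),("lipin R bot",B(500,300),58),
 ("notch far L",A(150,185),46),("notch near L",A(150,340),46),("far R",A(515,207),46),("near R",A(500,360),46),
 ("slat frontL",B(105,158),64),("slat frontR",B(512,182),64),("slat rearL",B(103,283),64),("slat rearR",B(500,303),64),
 ("peg",A(652,160),98),("arm pin-end",A(580,312),74),
 ("hand frontL",A(110,33),64),("hand frontR",A(583,66),64)]:
    print(n,at_z(c,p,z,T).round(1))
E
```

```text
scrL [ 430.5 -145.5   58. ]
scrR [ 599.8 -157.    58. ]
lipin L top [456.4 112.8  58. ]
lipin L bot [ 440.8 -132.4   58. ]
lipin R top [608.4 109.7  58. ]
lipin R bot [ 592.8 -132.6   58. ]
notch far L [466.3  69.   46. ]
notch near L [464.1  17.1  46. ]
far R [590.5  61.7  46. ]
near R [587.8   9.9  46. ]
slat frontL [446.2 -72.9  64. ]
slat frontR [593.9 -82.4  64. ]
slat rearL [ 442.8 -122.5   64. ]
slat rearR [ 591.8 -130.9   64. ]
peg [621.9  75.8  98. ]
arm pin-end [608.9  29.3  74. ]
hand frontL [458.1 114.2  64. ]
hand frontR [606.8 104.5  64. ]
```

```bash
cat >> h.py <<'E'
yaw=np.deg2rad(-3.7); N=np.array([527.5,39.4])
ex=np.array([np.cos(yaw),np.sin(yaw)]); ey=np.array([-np.sin(yaw),np.cos(yaw)])
PIN=N+84.5*ex
def W(x,s,z): return np.r_[N+x*ex+s*ey,z]
def Rz(a): # tool down, tool z (jaw) at world angle a
    z=np.array([np.cos(a),np.sin(a),0]); y=np.array([0,0,-1.]); return np.c_[np.cross(y,z),y,z]
def jig(): 
    p=r.get_tcp_pos(); d=np.array(p[:2])-N; return round(d@ex,1),round(d@ey,1),round(p[2],1)
E
python3 - <<'E'
from h import *
r.movep(W(0,-193,130),Rz(yaw))
print(jig(),r.get_ft_force())
print(r.move_linear(W(0,-193,38),vel=120,threshold=8),jig(),np.round(r.get_ft_force(),2))
print(r.move_linear(W(0,-150,38),vel=30,threshold=6),jig(),np.round(r.get_ft_force(),2))
print(r.get_time_s())
T=pose(); c=r.capture("wrist"); cv2.imwrite("pics/w2.png",c["img"][:,:,::-1])
E
```

```text
(np.float64(0.7), np.float64(-192.7), np.float64(130.9)) [-0.70089741  0.62867858  0.82607774]
False (np.float64(0.5), np.float64(-193.0), np.float64(38.7)) [ 0.44  0.33 -0.68]
False (np.float64(-0.0), np.float64(-150.1), np.float64(38.0)) [-0.46 -0.4   0.32]
8.0167
```

View pics/w2.png

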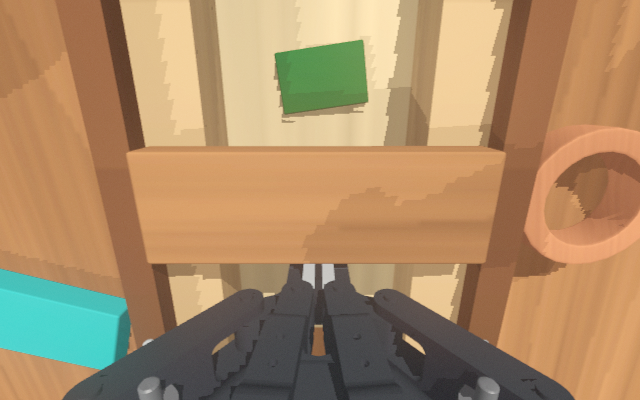

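```bash
python3 - <<'E'
from h import *
T=pose(); c=r.capture("wrist")
for p in [(148,263),(487,263),(132,152),(502,152)]:
    q=at_z(c,p,64,T)[:2]-N; print((q@ex).round(1),(q@ey).round(1))
print(r.move_linear(W(0,-62,38),vel=60,threshold=8),jig(),np.round(r.get_ft_force(),2))
print(r.move_linear(W(0,-44,38),vel=25,threshold=6),jig(),np.round(r.get_ft_force(),2),r.get_time_s())
T=pose(); c=r.capture("wrist"); cv2.imwrite("pics/w3.png",c["img"][:,:,::-1])
for p in [(148,263),(487,263)]:
    q=at_z(c,p,64,T)[:2]-N; print((q@ex).round(1),(q@ey).round(1))
E
```

```text
-75.1 -138.7
74.8 -138.8
-72.7 -89.7
72.0 -89.7
False (np.float64(-0.0), np.float64(-62.2), np.float64(38.0)) [-0.43 -0.58  0.31]
False (np.float64(0.0), np.float64(-44.0), np.float64(38.0)) [ 0.03  0.36 -0.66] 10.6
-75.1 -32.7
74.8 -32.8
```

View pics/w3.png

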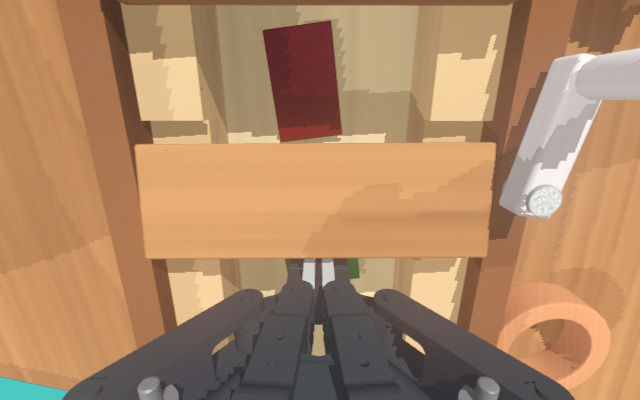

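```bash
python3 - <<'E'
from h import *
print(r.move_linear(W(0,-34.5,38),vel=15,threshold=4),jig(),np.round(r.get_ft_force(),2),r.get_time_s())
T=pose(); c=r.capture("wrist"); cv2.imwrite("pics/w4.png",c["img"][:,:,::-1])
E
```

```text
False (np.float64(0.0), np.float64(-34.5), np.float64(38.0)) [-0.5   0.16 -0.67] 11.4333
```

View pics/w4.png

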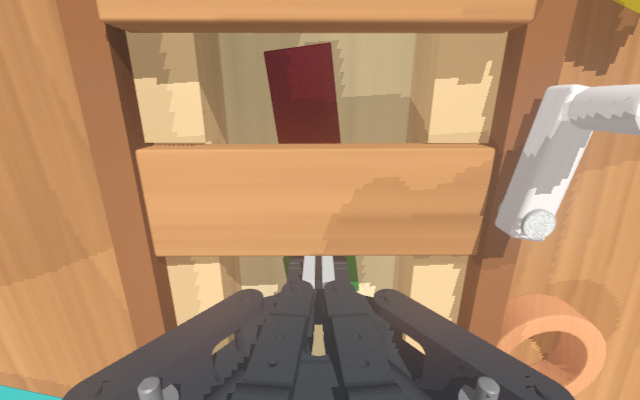

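```bash
python3 - <<'E'
from h import *
r.move_linear(W(0,-44,38),vel=60)
r.move_linear(W(0,-44,38+110),vel=150)
r.move_linear(W(0,-70,180),vel=150)
T=pose(); c=r.capture("wrist"); cv2.imwrite("pics/w5.png",c["img"][:,:,::-1]); print(r.get_time_s())
import pickle; pickle.dump((c,T),open("w5.pkl","wb"))
s=r.capture("side"); cv2.imwrite("pics/s5.png",cv2.resize(s["img"][150:340,190:370,::-1],None,fx=3,fy=3,interpolation=cv2.INTER_CUBIC))
# predicted outlines, seated
for z in (57,64):
    P=[W(x,y,z) for x in(-75,75) for y in (-25,25)]
    print(z,proj(c,P,T).round(1).tolist())
im=c["img"][:,:,::-1][80:300,200:440]
cv2.imwrite("pics/w5c.png",cv2.resize(im,None,fx=2.7,fy=2.7,interpolation=cv2.INTER_CUBIC))
E
```

```text
13.15
57 [[232.8, 142.6], [227.4, 81.5], [403.4, 142.4], [408.7, 81.4]]
64 [[230.6, 143.6], [224.9, 81.0], [405.6, 143.5], [411.2, 80.8]]
```

View pics/w5.png

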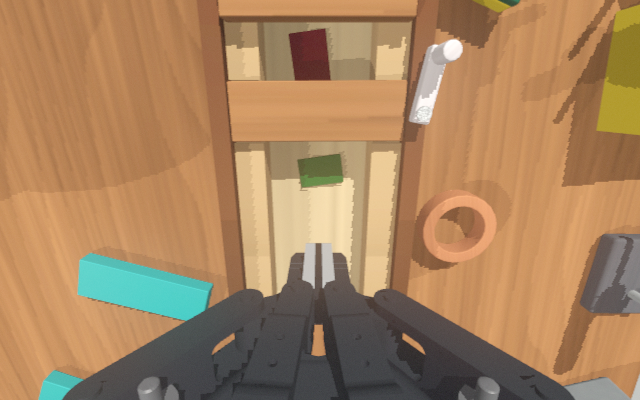

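View pics/s5.png

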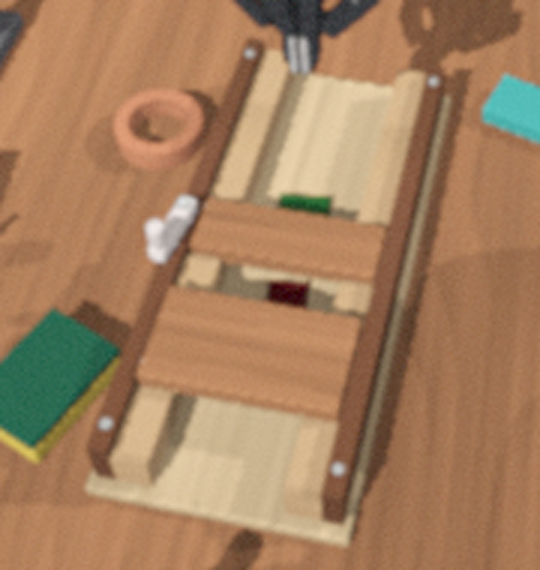

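View pics/w5c.png

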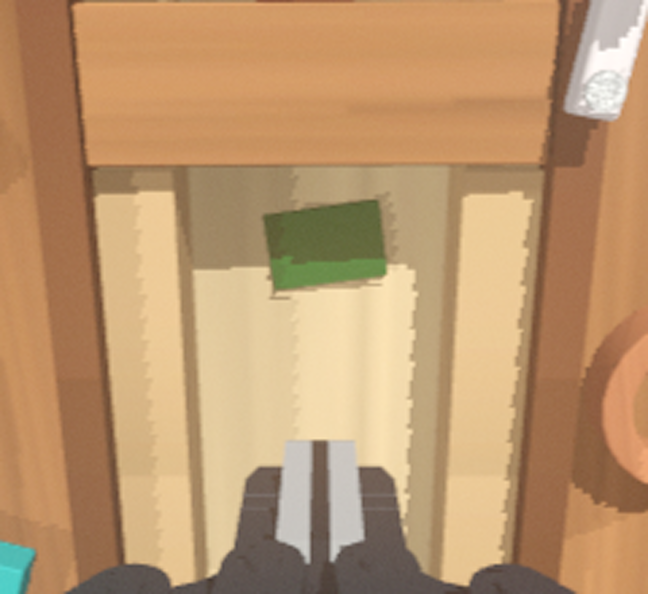

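```bash
cat >> h.py <<'E'
def K(th,d,z,rad=43):
    t=np.deg2rad(th); p=PIN+rad*np.array([np.cos(t),np.sin(t)])+d*np.array([np.sin(t),-np.cos(t)])
    return np.r_[p,z],Rz(t-np.pi)
E
python3 - <<'E'
from h import *
import pickle; c,T=pickle.load(open("w5.pkl","rb"))
print("pin",PIN, at_z(c,(200+602/2.7,80+93/2.7),75,T), "peg",at_z(c,(452,49.5),98,T))
for th in (76,126,176.3): print(np.round(r.ik(*K(th,18.3,79)),1))
p,R=K(76,36,150); r.movep(p,R)
T=pose(); c=r.capture("wrist"); cv2.imwrite("pics/w6.png",c["img"][:,:,::-1]); print(T[:3,3].round(1),p,r.get_time_s())
print(proj(c,[K(76.4,0,98)[0],np.r_[PIN,74]],T).round(0))
for s in r.spot_point("peg_top",c)[:2]:
    v,u=s["location"]; print(s["score"],u,v,at_z(c,(u,v),98,T).round(1))
E
```

```text
pin [611.82386974  33.94701995] [610.82723011  33.37671108  75.        ] peg [620.9489185   76.11983231  98.        ]
[  1.   39.3  82.8  -0.   57.9 105. ]
[ 1.9 37.  88.5 -0.  54.5 55.9]
[-0.5 35.  93.5 -0.  51.5  3.2]
[656.9  66.9 149.9] [657.1571574   66.96054794 150.        ] 15.0083
[[317. 267.]
 [370. 251.]]
```

View pics/w6.png

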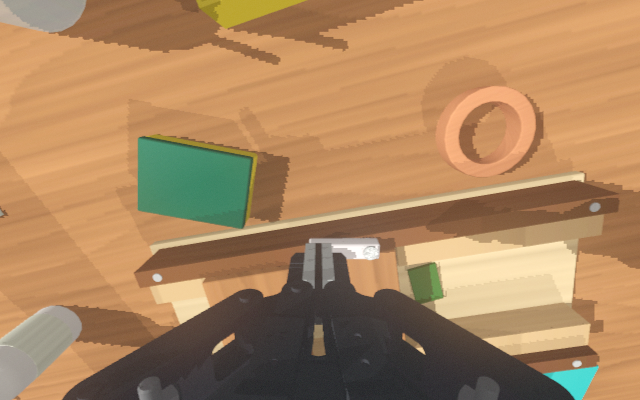

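```bash
python3 - <<'E'
from h import *
p,R=K(76,36,79); print(r.move_linear(p,vel=100,threshold=6),np.round(r.get_ft_force(),2))
print(r.get_time_s())
p,R=K(76,20,79); print(r.move_linear(p,vel=40,threshold=5),np.round(r.get_ft_force(),2))
for th in range(82,177,8):
    p,R=K(th,18.3,79)
    hit=r.move_linear(p,vel=40,frame=R,threshold=6)
    print(th,hit,np.round(r.get_ft_force(),2))
    if hit: break
print(r.get_time_s(),jig())
c=r.capture("side"); cv2.imwrite("pics/s7.png",cv2.resize(c["img"][150:340,190:370,::-1],None,fx=3,fy=3,interpolation=cv2.INTER_CUBIC))
E
```

```text
False [0.17 0.33 0.32]
15.9167
False [ 0.23 -0.71  0.73]
82 False [-0.08  0.98  0.85]
90 False [ 0.31  0.18 -0.15]
98 False [-0.21 -0.9  -0.1 ]
106 False [-0.29 -0.44 -0.1 ]
114 False [-0.65  0.1   0.13]
122 False [-0.25 -0.53  0.46]
130 False [0.03 0.1  0.02]
138 False [0.3  0.17 1.16]
146 False [-0.33  0.15  0.56]
154 False [-0.29 -0.28 -0.38]
162 False [-1.35 -0.32  1.22]
170 False [-0.14 -0.44  0.06]
20.2667 (np.float64(44.0), np.float64(23.0), np.float64(79.0))
```

View pics/s7.png

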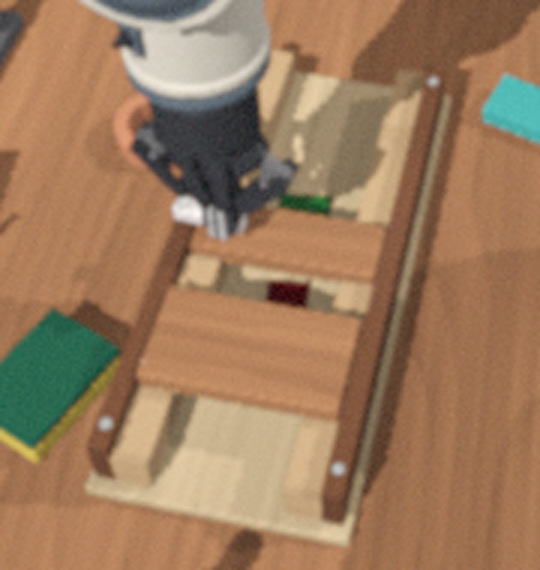

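```bash
python3 - <<'E'
from h import *
p,R=K(174,18.3,79); print(r.move_linear(p,vel=30,frame=R,threshold=5),jig())
p,R=K(176.3,12.5,79); print(r.move_linear(p,vel=15,frame=R,threshold=5),jig(),np.round(r.get_ft_force(),2))
p,R=K(176.3,36,79); r.move_linear(p,vel=80)
p2=p.copy(); p2[2]=190; r.move_linear(p2,vel=150)
T=pose(); c=r.capture("wrist"); cv2.imwrite("pics/w8.png",c["img"][:,:,::-1])
r.movep(W(0,-90,200),Rz(yaw))
T=pose(); c=r.capture("wrist"); cv2.imwrite("pics/w9.png",c["img"][:,:,::-1])
print(proj(c,[K(176.3,0,98)[0],np.r_[PIN,74]],T).round(1),r.get_time_s())
for s in r.spot_point("peg_top",c)[:2]:
    v,u=s["location"]; print(s["score"],u,v,at_z(c,(u,v),98,T).round(1))
cv2.imwrite("pics/w9c.png",cv2.resize(c["img"][20:160,220:460,::-1],None,fx=3,fy=3,interpolation=cv2.INTER_CUBIC))
E
```

```text
False (np.float64(42.4), np.float64(20.1), np.float64(79.0))
True (np.float64(41.9), np.float64(18.5), np.float64(78.9)) [0.5  6.26 2.74]
[[372.4  86. ]
 [418.6  87.3]] 22.8333
0.71 373.4 88.4 [569.7  34.9  98. ]
```

View pics/w9.png

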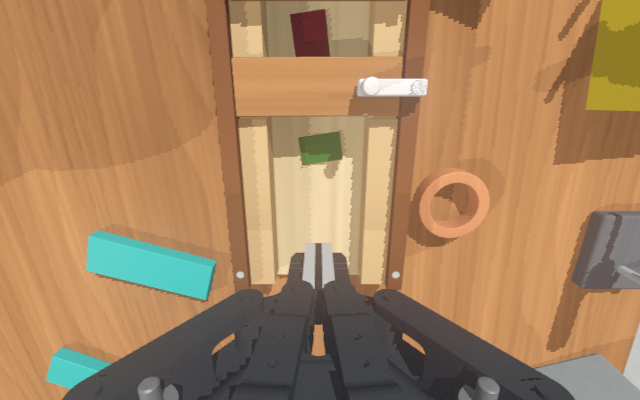

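View pics/w9c.png

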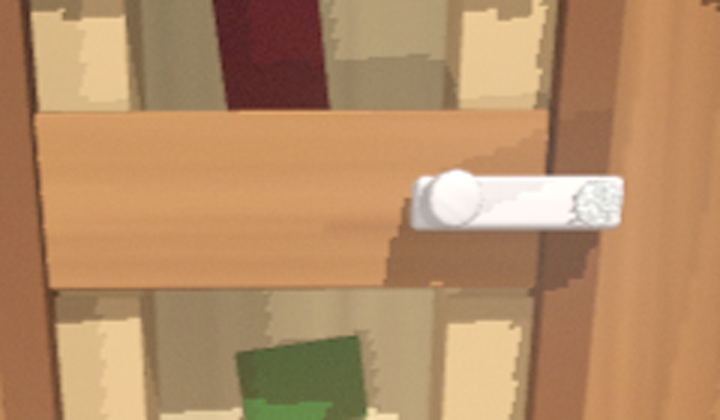

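```bash
python3 - <<'E'
from h import *
c=r.capture("scene"); a=cv2.imread("pics/scene0.png"); b=np.ascontiguousarray(c["img"][:,:,::-1])
v=lambda i:cv2.resize(i[170:320,210:440],None,fx=1.7,fy=1.7,interpolation=cv2.INTER_CUBIC)
cv2.imwrite("pics/cmp.png",np.hstack([v(a),v(b)]))
s=r.spot_point("handrest",c); print([(x["score"],x["location"]) for x in s[:2]],r.get_time_s(),np.round(r.get_ft_force(),1))
E
```

```text
[(0.65, [244.7, 358.8])] 22.9833 [ 0.5 -0.6 -0.5]
```

View pics/cmp.png

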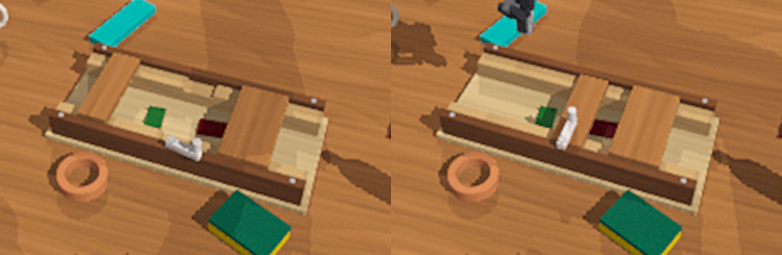

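The before and after pictures show the slat seated, the keeper closed across its end, and the hand rest, glass and other things where they were. The arm is clear of everything.

```bash
python3 -c "
from bench import r
r.job_done(); print(r.get_time_s())"
```

```text
the job is handed in; nothing more can be done
the job is handed in; nothing more can be done
```

The slat is in the notch and the keeper is closed over its end. I handed the job in at about 23 s of the 51 s allowed.

**Slat:** I pushed it along the rails with the shut fingertips until it dropped into the notch. After backing off, the wrist picture showed it flat. Its corners matched a top at 57 mm (seated) and not 64 mm (still on the rails), within about 2 pixels. Pictures taken while I was still pushing gave a less certain height, about 5 to 6 mm of the 7 mm drop.

**Keeper:** I pushed the peg round its arc until it met firm resistance at about 6 N. That was about 0.2 mm short of the closed position I had worked out. The last wrist picture showed the arm straight across the slat's end, with the peg within 1 pixel of where it should be. The network's own estimate of the peg was about 2 pixels off, which is its usual error.

**Everything else:** Comparing before and after pictures by eye, the hand rest, glass, sponge and ring had not visibly moved. The network put the hand rest 1 to 2 pixels from its first reading, which is within its usual error. When I handed in, the arm was clear of the jig and the force reading was only noise.

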